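# Clamp the tube rack on the orbital shaker

### The job

Secure the tube rack on the shaker for its run: push the sliding clamp forward until the rack is held snug and square between the clamp and the back stop, and then do up the clamp's wing nut clockwise until it is fully tight. Space for the fingers beside the nut is short, so mind the two jars in their spring clips: do not knock them or tip the rack, and leave the other things on the bench where they are.

Things in the scene. Friction and masses are not known exactly. Their poses are not given: they have to be found in the camera images.
- shaker: Orbital shaker, fixed: white housing, aluminium platform (300 mm along x, 320 along y) with a black rubber mat, mat top 120 mm above the bench; the platform does not move. Origin: on the bench under the platform's centre; x points from the control panel towards the back stop, z up. The wing nut's stud stands at x = -45 mm, y = 0
- back_stop (a point): Middle of the top edge of the back stop's inner face (the side towards the rack), at shaker x = +123.5 mm. The stop is a fixed upright aluminium angle, 45 mm high above the mat and 250 mm long along shaker y. Axes as the shaker's
- rack: White plastic rack (84 mm along x, 206 mm along y, 51 mm high) with grey-capped sample tubes up to 65 mm above the mat, 0.55 kg, loose on the platform in front of the back stop, at first up to 11 mm short of it and up to 0.05 rad askew. Origin: centre of its underside; x points to the back stop when square
- clamp (a joint): Travel (m) of the clamp, a steel angle with a slotted foot that slides straight along shaker x under the wing nut: 0 = slid fully back, away from the rack, growing towards the rack; starts between 0 and 0.018; about 0.0475 when the rack is snug between it and the back stop. It drags with about 3 N and stays where it is left
- clamp_face (a point): Point on the clamp's top edge level (66 mm above the mat), in the middle of its width, in the plane of its rubber face (the side towards the rack). Axes as the shaker's. The upright plate is 60 mm wide along y and 66 mm high; its bare back (the side towards the nut, where it can be pushed) lies 10 mm behind this point, towards -x. The foot below is 5 mm thick and 46 mm wide
- wing_nut (a joint): Turn (rad) of the wing nut, growing clockwise seen from above (tightening); starts between 1.0 and 2.2, stops hard at 4.4 = fully tight. Turning takes about 0.06 N m, right up to the stop; it stays where it is left and sinks 1.5 mm a turn
- wing_nut_top (a point): Brass wing nut, closed on top: point on its vertical axis at the top edge of the web between the wings. x runs along the wings (a half turn looks the same), y through their thickness, z up. The wings are an upright blade 8 mm thick, 60 mm from tip to tip; tips rise 11 mm above this point, the web is 26 mm long. Its hub (round, 15 to 21 mm wide) ends 12 mm below this point
- nut_foot (a point): Point on the nut's axis on the top of the clamp's foot, 28 mm below the top of the web when tight. Within 35 mm of the axis nothing else stands higher than 5 mm above this point, except the clamp's upright when slid back; the jars and clips on either side stand 50 mm above it
- jar_left: Round lidded sample jar, 58 mm wide, 56 mm high, loose in four spring clips on the mat, 68 mm to the nut's left (shaker +y); 0.09 kg. Origin: centre of its underside
- jar_right: The same kind of jar on the nut's other side (shaker -y), 68 mm from it
- sample_jar: A like jar standing on the bench, bystander
- spray_bottle: White bottle 60 mm wide, 150 mm high on the bench, bystander
- label_roll: Roll of paper labels, 84 mm wide, 30 mm high, lying on the bench, bystander
- thermometer: White handheld thermometer 105 x 56 x 20 mm lying on the bench, bystander

How it is judged:
On the way, in this order (a step that is already met when the one before it is completed fails the run):
1. the clamp is slid up and the rack is snug between it and the back stop (value of joint clamp between 0.0445 and 0.051 m and x of rack in the frame of shaker above 0.0775 m and angle between the x axis of rack and the x axis of shaker, either way round below 0.04 rad), for 0.1 s.
2. the wing nut is turned fully home (value of joint wing_nut above 4.25 rad), for 0.1 s.
At the end, for the whole second after the job is handed in: The wing nut stands within 0.15 rad of its stop; the clamp and the rack together are within 3 mm of closed up against the back stop (rack origin within 4 mm of its snug place, square to within 0.04 rad), and the rack stands upright and at rest (all of step 1 and value of joint wing_nut above 4.25 rad and x of rack in the frame of shaker below 0.0845 m and angle between rack's own z axis and vertical below 0.05 rad and linear speed of rack below 0.01 m/s); the robot touches nothing.
It fails at once if a jar in its clips is knocked (shifted over 10 mm or tilted over 0.2 rad) (distance of any of jar_left, jar_right from where it was at the start of the episode above 0.01 m or angle between any of jar_left, jar_right's own z axis and vertical above 0.2 rad).
It fails at once if the rack is tipped over 0.25 rad (angle between rack's own z axis and vertical above 0.25 rad).
It fails at once if another thing on the bench is shifted over 25 mm (distance of any of sample_jar, spray_bottle, label_roll, thermometer from where it was at the start of the episode above 0.025 m).
It also fails if it takes over 58 s, if anything falls off the work surface, if the arm or the gripper's body presses on something with over 40 N, if the wrist force passes 120 N, or if a joint passes its speed limit or range.

### The arm

A 7-joint arm with a two-finger parallel gripper is mounted at the origin on the work surface. World frame = base frame: x ahead of the robot, y to its left, z up, the work surface at z = 0. Lengths are in m, angles in rad, forces in N, time in s.
With the tool pointing down it reaches from about 0.35 to 0.775 m from the base axis. Payload 3.1 kg.
Tool frame: the origin (TCP) lies midway between the tips of the shut fingers; the grasp point (between the pads) lies 19 mm behind it (robot.grasp_offset is the distance from the TCP to the grasp point, in m); z points along the fingers, y is the direction in which the jaws open and shut (so a half turn about z gives the same grasp; the last joint's range is limited). The gripper opens to 85 mm and grips with 20 to 120 N. Pads are 22 mm wide; open, the fingers measure 114 mm over their backs; the gripper's body (76 mm by 85 mm) begins 54 mm behind the grasp point. The pads swing forward as they close: fully open they stand 13 mm farther back than shut.
Start: joints at [-1.204, 0.311, 0.014, 1.512, -0.004, 1.319, -0.027], TCP at [0.219, 0.505, 0.231] pointing down, gripper open.
Joint ranges: [-2.7, 2.7], [-0.3, 1.91], [-1.27, 1.3], [0.12, 2.57], [-1.44, 4.58], [0.2, 2.03], [-3.05, 3.05]. Speed limits (rad/s): [2.79, 2.79, 3.14, 3.14, 3.14, 3.14, 3.14].

### API

Orientations are given as a unit quaternion [w, x, y, z].
In Python, from station import sense, vision, robot, spotter gives the robot as it stands.
- The arm moves only by the shell command python3 -m crank 'ROWS' [OPENING] [FORCE]. ROWS is JSON, a list of rows, each a list of 4 numbers: the shift along the tool's x, y, z in m, then the turn about the tool's z in rad. In form: [[dx, dy, dz, roll], ...]. A call has 1 to 8 rows; each row shifts and turns the pose as measured when the row begins, along the tool's axes as they then stand; what a row does not reach is not made up. A row lasts 1/8 s, in which the tool goes at most 62.5 mm and 10.7 degrees, less where a joint would pass 70% of its speed; a pose out of reach is approached as far as the arm can. A call is refused whole if a number of a shift passes 0.0625 or a number of a turn 0.188, either way. A call with a gripper value outside its range is refused whole. OPENING is the opening in per cent of the stroke, from 0 (shut) to 100 (fully open), set as the call begins (- or left out, the last holds). The fingers move at their own pace and stop on an object; FORCE is the grip in N (left out, the last holds). Time passes only in rows, so rows that do not move let the fingers close. It gives the time, the measured TCP pose, the force and the opening at its end, in the units of the state.
- sense(): the state, without advancing time (a new reading comes with each control period).
- vision.grab_frame(name): name is "side" or "top" or "wrist"; returns a dict with "color" (480x640x3 uint8, blue, green, red), "K" (3x3 intrinsics, pixels), "R" (3x3) and "t" (3): a world point X has camera coordinates R X + t; the wrist camera has in their place "tool_from_camera" (4x4, takes a point from camera to tool coordinates, whose origin is the TCP and whose axes are the flange's). Camera axes: x right, y down, z forward; pixel columns grow to the right and rows downward; lengths in m; the calibration is good to about 2 mm. A picture is of the moment at which its call begins: read the wrist's pose just before it. There is no depth.
- robot.sign_off(): hands the job in, once; it reports no verdict.
Trained networks look in a picture, given as the dict that the camera call returned (one of the last four; its "shot" number tells which), for a name from the list of things; names that differ only in an ending like _2 or _b are one class to them, and where a whole thing is asked for, a point or a joint stands for the part that bears it (a point fixed in the world has none). Each returns a list of dicts, best first, with "score" (0 to 1); they miss things now and then, are a little off and sometimes report something else, mostly with a low value. They report only what shows in the picture. A call takes as long as a camera call.
- spotter.masks_of(target, picture): "pixels" (480x640 bool, what is visible of it) and "location" ([column, row] in pixels, amid what is visible of it).
- spotter.place_of(target, picture): "location" ([column, row] in pixels: a listed point, or the origin of a listed thing).
The state is a dict: "clock": time; "qpos": joint angles; "qd": joint speeds; "joint_efforts": joint torques, N m; "position": TCP position; "orientation": TCP orientation; "ft_force": force on the tool from outside, world axes, zero at the start; "torque": the same for the moment, N m; "finger_gap": finger opening in m.
Only numpy, scipy, OpenCV 4.12 (cv2) and the standard library are available. Lean on these libraries where they do the work, as an engineer would, in place of code of your own. Each camera call takes 0.05 s, during which the arm holds its last target. There are 200 camera calls.

## Working session

There is one attempt and no reset: what is moved stays moved. The work goes in short steps, Python scripts to look and compute and a shell command to move; the robot and the scene stay as the last step left them, time stands still between calls to the robot, and variables do not carry over. Pictures are saved under pics/ and viewed, about 8 in all and at most 12, crops included, and the job is handed in when it is done.

```bash
mkdir -p pics; cat > h.py <<'E'
import numpy as np, cv2
from scipy.spatial.transform import Rotation as Ro
from station import sense, vision, robot, spotter
def Rt(s): return Ro.from_quat(np.roll(s['orientation'],-1)).as_matrix()
def cam(p,s):
    if 'R' in p: R,t=np.array(p['R']),np.array(p['t'])
    else:
        T=np.array(p['tool_from_camera']); Rw=Rt(s)@T[:3,:3]; c=Rt(s)@T[:3,3]+s['position']
        R=Rw.T; t=-R@c
    return np.array(p['K']),R,t
def ray(c,uv):
    K,R,t=c; d=R.T@np.linalg.inv(K)@np.array([*uv,1.]); return -R.T@t,d
def onz(c,uv,z):
    o,d=ray(c,uv); return o+d*(z-o[2])/d[2]
def tri(obs):
    A=0;b=0
    for c,uv in obs:
        o,d=ray(c,uv); d=d/np.linalg.norm(d); P=np.eye(3)-np.outer(d,d); A=A+P; b=b+P@o
    return np.linalg.solve(A,b)
def proj(c,X):
    K,R,t=c; q=K@(R@np.array(X)+t); return q[:2]/q[2]
E
python3 - <<'E'
from h import *
s=sense(); print(s)
F={}
for n in ['side','top']:
    p=vision.grab_frame(n); F[n]=(p,cam(p,s)); cv2.imwrite(f'pics/{n}0.png',p['color'])
for t in ['shaker','back_stop','rack','clamp_face','wing_nut_top','nut_foot','jar_left','jar_right','spray_bottle','sample_jar','label_roll','thermometer']:
    obs=[]
    for n in F:
        r=spotter.place_of(t,F[n][0])
        if r: obs.append((F[n][1],r[0]['location'])); print(t,n,r[0]['location'],round(r[0]['score'],2))
    if len(obs)==2: print('   ',tri(obs).round(4))
E
```

```text
{'clock': 0.0, 'qpos': array([-1.20369732,  0.31172551,  0.0139924 ,  1.51305324, -0.0044161 ,
        1.31919172, -0.02722265]), 'qd': array([-0.00021183,  0.0018785 ,  0.00058026, -0.00060737,  0.00114379,
        0.00127313,  0.00134807]), 'joint_efforts': array([-7.27766819e-04, -3.79910445e+01,  1.45635847e-01, -2.30593818e+01,
        1.23433967e-02,  1.37955003e-02,  2.27715255e-06]), 'position': array([0.21832486, 0.50402062, 0.23022269]), 'orientation': array([-1.98471972e-04,  2.02954712e-01,  9.79187422e-01, -1.15654938e-03]), 'ft_force': array([-0.88093416,  0.09109239,  0.54833477]), 'torque': array([ 0.04087643,  0.00338136, -0.07364798]), 'finger_gap': 0.08548213780542747}
shaker side [310.2, 277.9] 0.87
shaker top [322.3, 230.3] 0.91
    [ 0.5632  0.015  -0.0194]
back_stop top [318.6, 182.1] 0.87
rack side [295.3, 239.5] 0.87
rack top [320.1, 201.6] 0.76
    [0.6291 0.0143 0.1075]
clamp_face top [318.2, 222.4] 0.58
wing_nut_top top [319.6, 245.9] 0.57
nut_foot side [284.4, 218.0] 0.68
nut_foot top [321.1, 244.8] 0.61
    [0.5401 0.0553 0.2714]
jar_left top [296.0, 248.7] 0.92
jar_right top [343.8, 239.8] 0.92
spray_bottle top [480.1, 239.0] 0.8
sample_jar side [248.3, 410.2] 0.62
sample_jar top [163.8, 299.7] 0.74
    [0.3619 0.4823 0.0012]
label_roll side [440.5, 228.2] 0.57
label_roll top [475.5, 280.7] 0.74
    [ 0.3879 -0.4462 -0.0171]
thermometer side [199.7, 363.4] 0.67
thermometer top [168.3, 229.1] 0.9
    [ 0.5717  0.4686 -0.0038]
```

```bash
python3 - <<'E'
import cv2
a=cv2.imread('pics/side0.png');b=cv2.imread('pics/top0.png')
cv2.imwrite('pics/top1.png',cv2.resize(b[130:330,200:440],None,fx=3,fy=3,interpolation=cv2.INTER_CUBIC))
cv2.imwrite('pics/side1.png',a)
from h import *
s=sense();F={}
p=vision.grab_frame('top');c=cam(p,s)
for n,uv,z in [('shaker',[322.3,230.3],0),('bs',[318.6,182.1],.165),('rack',[320.1,201.6],.12),('cf',[318.2,222.4],.186),('nt',[319.6,245.9],.16),('nf',[321.1,244.8],.13),('jl',[296,248.7],.12),('jr',[343.8,239.8],.12),('spray',[480,239],0)]: print(n,onz(c,uv,z).round(4))
print(-c[1].T@c[2],c[0][0,0])
E
```

```text
shaker [0.5543 0.0085 0.    ]
bs [0.6722 0.0144 0.165 ]
rack [0.625  0.0121 0.12  ]
cf [0.5614 0.0183 0.186 ]
nt [0.5004 0.0165 0.16  ]
nf [0.5048 0.0126 0.13  ]
jl [0.4965 0.082  0.12  ]
jr [ 0.5173 -0.0502  0.12  ]
spray [ 0.5152 -0.4572  0.    ]
[0.42749347 0.00436481 1.67606929] 565.7491025229951
```

View pics/top1.png

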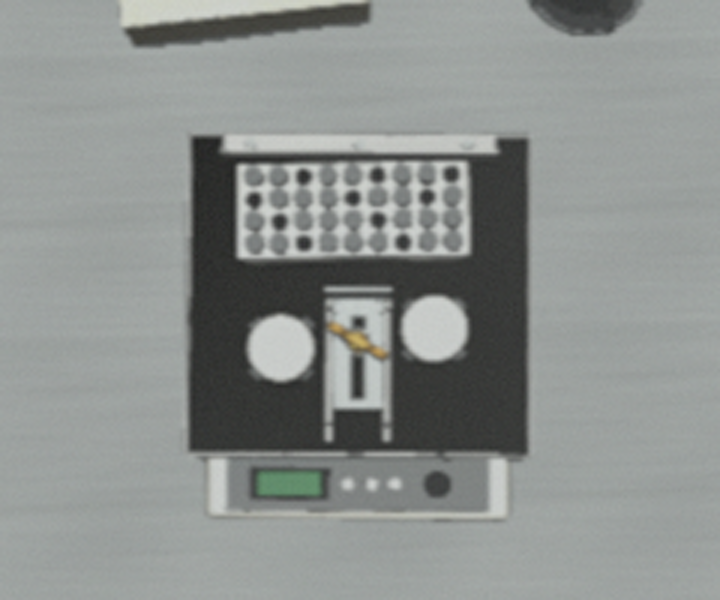

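View pics/side0.png

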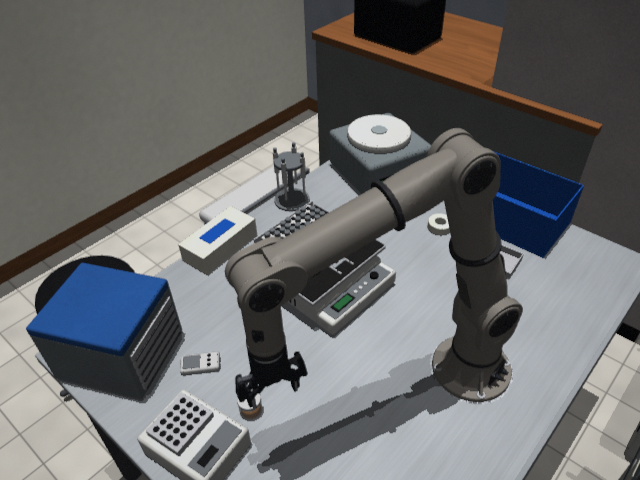

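The top view shows the shaker nearly square to the world, with the nut's wings at about 62° from world +x, between the jars at crop (280,348) and (435,328). The clamp plate is just ahead of the nut at crop row 293. In the side view the arm hides the nut. I'll move above the shaker.

```bash
python3 -m crank '[[-0.04,-0.03,-0.03,0],[-0.044,-0.035,-0.025,0],[-0.044,-0.035,-0.015,0],[-0.044,-0.035,-0.01,0],[-0.044,-0.035,-0.01,0],[-0.044,-0.035,-0.01,0],[-0.044,-0.035,-0.01,0],[-0.044,-0.035,-0.01,0]]' 0 40; python3 -c "
from h import *
s=sense();print(s['qpos'].round(3),Rt(s).round(3).tolist())"
```

```text
clock: 2.35
position: [0.4339, 0.1078, 0.3545]
orientation: [0.001, 0.197, 0.98, 0.002]
ft_force: [0.5, -0.3, 0.8]
finger_gap: -0.0
[-0.656  0.051  0.4    1.531 -0.022  1.56   0.919] [[-0.923, 0.385, 0.003], [0.385, 0.923, 0.003], [-0.001, 0.004, -1.0]]
```

```bash
python3 -m crank '[[-0.037,-0.035,0,0],[-0.037,-0.035,0,0],[0,0,0,-0.137],[0,0,0,-0.137],[0,0,0,-0.137],[0,0,0,0]]'; python3 - <<'E'
from h import *
s=sense();print(s['qpos'].round(3),Rt(s).round(3).tolist(),s['position'])
p=vision.grab_frame('wrist');c=cam(p,s);cv2.imwrite('pics/w1.png',p['color'])
print('cam',-c[1].T@c[2])
for t,z in [('shaker',0),('back_stop',.165),('rack',.12),('clamp_face',.186),('wing_nut_top',.155),('nut_foot',.127),('jar_left',.12),('jar_right',.12)]:
    r=spotter.place_of(t,p)
    if r: print(t,r[0]['location'],round(r[0]['score'],2),onz(c,r[0]['location'],z).round(4))
E
```

```text
clock: 3.1
position: [0.478, 0.0039, 0.3563]
orientation: [0.004, -0.006, 1.0, 0.001]
ft_force: [-0.9, 0.2, -0.5]
finger_gap: 0.0001
[-0.471  0.12   0.491  1.461 -0.058  1.566  1.6  ] [[-1.0, -0.013, 0.008], [-0.013, 1.0, 0.002], [-0.008, 0.001, -1.0]] [0.4780085  0.00387307 0.35627467]
cam [0.40833344 0.00258325 0.4995727 ]
shaker [327.4, 242.8] 0.95 [0.5515 0.0119 0.    ]
clamp_face [333.9, 305.4] 0.74 [0.556  0.0151 0.186 ]
wing_nut_top [334.9, 240.8] 0.7 [0.5051 0.0159 0.155 ]
nut_foot [337.6, 234.7] 0.63 [0.5066 0.0196 0.127 ]
jar_left [399.5, 228.0] 0.86 [0.5006 0.0825 0.12  ]
jar_right [264.1, 240.1] 0.96 [ 0.5151 -0.0551  0.12  ]
```

View pics/w1.png

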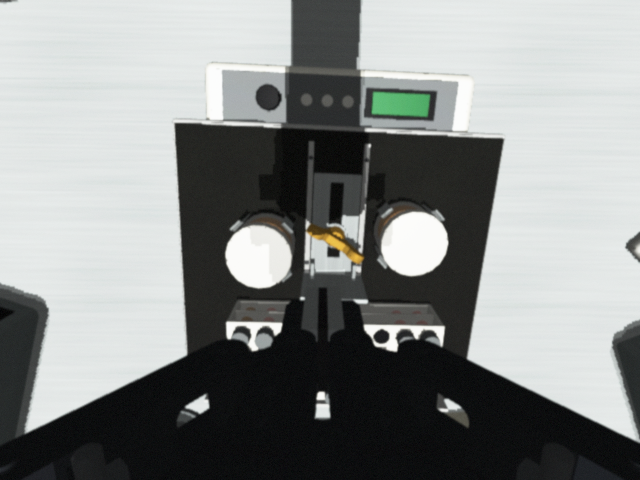

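```bash
python3 - <<'E'
from h import *
s=sense();p=vision.grab_frame('wrist');c=cam(p,s)
q=vision.grab_frame('top');ct=cam(q,s)
T=lambda u,v:(200+u/3,130+v/3)
def yaw(a,b): d=b-a; return np.degrees(np.arctan2(-d[0],d[1])).round(2)
A=onz(c,(177,122),.118);B=onz(c,(502,138),.118);print('wrist front',A,B,(A+B)/2,yaw(A,B))
A=onz(ct,T(527,454),.118);B=onz(ct,T(189,452),.118);print('top front',A,B,(A+B)/2,yaw(A,B))
A=onz(ct,T(497,136),.165);B=onz(ct,T(222,135),.165);print('stop',A,B,(A+B)/2,yaw(A,B))
A=onz(ct,T(527,454),.118);B=onz(ct,T(527,138),.118);d=B-A;print('right',np.degrees(np.arctan2(d[1],d[0])))
A=onz(ct,T(189,452),.118);B=onz(ct,T(191,136),.118);d=B-A;print('left',np.degrees(np.arctan2(d[1],d[0])),B)
for uv in [(310,228),(360,260)]: print('wing',onz(c,uv,.163))
print(onz(c,(308,143),.13),onz(c,(308,275),.13),onz(c,(368,143),.13),onz(c,(368,275),.13))
# hi-res edge fit of the platform in top image
g=cv2.cvtColor(q['color'],cv2.COLOR_BGR2GRAY)
m=(g<70).astype(np.uint8);n,l,st,ce=cv2.connectedComponentsWithStats(m)
i=[k for k in range(1,n) if st[k][2]<200 and st[k][4]>2000 and 200<ce[k][0]<440]
for k in i:
    pts=cv2.findNonZero((l==k).astype(np.uint8));bx=cv2.boxPoints(cv2.minAreaRect(pts))
    print(st[k],[onz(ct,b,.12)[:2].round(4).tolist() for b in bx])
E
```

```text
wrist front [ 0.40084679 -0.13439833  0.118     ] [0.41109256 0.17512826 0.118     ] [0.40596967 0.02036497 0.118     ] -1.9
top front [ 0.40083374 -0.13418075  0.118     ] [0.41119169 0.17508007 0.118     ] [0.40601272 0.02044966 0.118     ] -1.92
stop [ 0.68680811 -0.11279021  0.165     ] [0.69501692 0.13412181 0.165     ] [0.69091252 0.0106658  0.165     ] -1.9
right -1.9486464215948456
left -1.5972689528482256 [0.70325314 0.16693599 0.118     ]
wing [ 0.4911837 -0.006828   0.163    ]
wing [0.52086653 0.0393618  0.163     ]
[ 0.41802922 -0.01005485  0.13      ] [ 0.54877572 -0.00954062  0.13      ] [0.4172437  0.04571437 0.13      ] [0.54793864 0.05179786 0.13      ]
[ 263  176  112  105 4785] [[0.4158, 0.1754], [0.7013, 0.1665], [0.6891, -0.142], [0.4044, -0.1296]]
```

```bash
python3 -m crank '[[-0.02,0.006,0,0.046],[-0.018,0.006,0.04,0],[0,0,0.05,0],[0,0,0.05,0],[0,0,0.02,0],[0,0,0,0]]'; python3 - <<'E'
from h import *
s=sense();print(s['qpos'].round(3),Rt(s).round(3).tolist(),s['position'])
p=vision.grab_frame('wrist');c=cam(p,s);cv2.imwrite('pics/w2.png',p['color'])
for t,z in [('clamp_face',.186),('wing_nut_top',.155),('nut_foot',.127)]:
    r=spotter.place_of(t,p)
    if r: print(t,r[0]['location'],round(r[0]['score'],2),onz(c,r[0]['location'],z).round(4))
E
```

```text
clock: 4.4
position: [0.5204, 0.0168, 0.1932]
orientation: [0.006, 0.017, 1.0, 0.001]
ft_force: [-0.2, -0.2, 0.9]
finger_gap: 0.0002
[-0.448  0.282  0.481  1.68  -0.141  1.201  1.604] [[-0.999, 0.033, 0.012], [0.033, 0.999, 0.002], [-0.012, 0.002, -1.0]] [0.52042641 0.01683344 0.19316014]
wing_nut_top [319.4, 250.4] 0.59 [0.5068 0.0157 0.155 ]
nut_foot [320.8, 237.8] 0.97 [0.5081 0.0162 0.127 ]
```

View pics/w2.png

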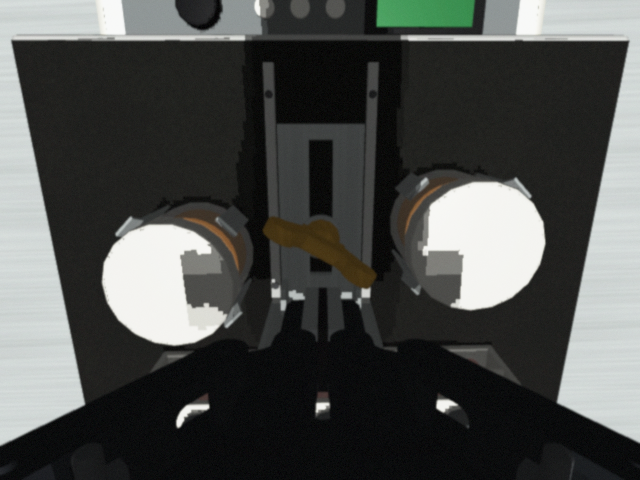

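The nut is at about (0.5075, 0.016), and the view is now aligned with the shaker rails. I'll lower the shut fingers and push.

```bash
python3 -m crank '[[0,0,0.019,0],[0,0,0,0],[-0.01,0,0,0],[-0.01,0,0,0],[0,0,0,0]]'; python3 -m crank '[[-0.008,0,0,0],[-0.008,0,0,0]]'
```

```text
clock: 5.22
position: [0.5473, 0.0162, 0.1829]
orientation: [0.014, 0.016, 1.0, 0.002]
ft_force: [-0.2, 1.4, -0.8]
finger_gap: 0.0005
clock: 5.48
position: [0.5626, 0.0157, 0.1834]
orientation: [0.012, 0.016, 1.0, 0.003]
ft_force: [-6.7, 0.4, 1.6]
finger_gap: 0.0001
```

```bash
python3 -m crank '[[0.01,0,0,0],[0.002,0,0.01,0],[0,0,0.006,0],[0,0,0.003,0]]'; python3 -c "
from h import *
s=sense();print(s['qpos'].round(3),Rt(s).round(3).tolist(),s['position'])"
```

```text
clock: 5.98
position: [0.5536, 0.016, 0.1639]
orientation: [0.015, 0.016, 1.0, 0.002]
ft_force: [0.1, 0.3, -0.6]
finger_gap: 0.0002
[-0.417  0.363  0.473  1.653 -0.185  1.138  1.64 ] [[-0.999, 0.033, 0.031], [0.033, 0.999, 0.004], [-0.031, 0.005, -1.0]] [0.55358864 0.01603862 0.163877  ]
```

```bash
python3 -m crank '[[-0.008,0,0,0],[-0.005,0,0,0]]';python3 -m crank '[[-0.004,0,0,0],[-0.004,0,0,0]]'; python3 - <<'E'
from h import *
s=sense();print(Rt(s).round(3).tolist(),s['position'])
for n in ['top','wrist']:
    p=vision.grab_frame(n);c=cam(p,s);cv2.imwrite('pics/%s3.png'%n,p['color'])
    for t,z in [('clamp_face',.186),('rack',.12),('back_stop',.165)]:
        r=spotter.place_of(t,p)
        if r: print(n,t,r[0]['location'],round(r[0]['score'],2),onz(c,r[0]['location'],z).round(4))
E
```

```text
clock: 6.22
position: [0.5649, 0.0158, 0.1637]
orientation: [0.013, 0.016, 1.0, 0.003]
ft_force: [-6.9, -0.2, 4.2]
finger_gap: 0.0002
clock: 6.48
position: [0.5696, 0.0156, 0.1639]
orientation: [0.008, 0.016, 1.0, 0.003]
ft_force: [-6.9, -0.7, 4.6]
finger_gap: 0.0005
[[-0.999, 0.033, 0.016], [0.033, 0.999, 0.006], [-0.015, 0.006, -1.0]] [0.56955991 0.01562238 0.16385266]
top rack [318.7, 197.9] 0.56 [0.6354 0.0156 0.12  ]
top back_stop [320.6, 181.4] 0.66 [0.6739 0.009  0.165 ]
```

```bash
python3 -m crank '[[-0.004,0,0,0],[-0.004,0,0,0]]';python3 -m crank '[[-0.004,0,0,0],[-0.004,0,0,0]]'
```

```text
clock: 7.12
position: [0.5721, 0.0155, 0.1638]
orientation: [0.001, 0.016, 1.0, 0.004]
ft_force: [-13.3, -0.3, 8.4]
finger_gap: 0.0001
clock: 7.38
position: [0.5718, 0.0156, 0.1638]
orientation: [-0.009, 0.016, 1.0, 0.005]
ft_force: [-11.9, 0.6, 8.8]
finger_gap: 0.0001
```

```bash
python3 - <<'E'
from h import *
s=sense()
q=vision.grab_frame('top')['color']
cv2.imwrite('pics/top4.png',cv2.resize(q[150:280,250:390],None,fx=4,fy=4,interpolation=cv2.INTER_CUBIC))
E
```

```text
(no output)
```

View pics/top4.png

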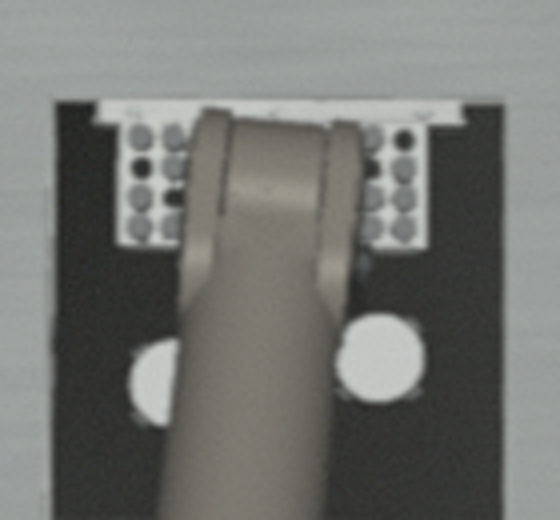

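The rack sits flush against the back stop, with its front edge running evenly from crop (117,246) to (428,248). The TCP has stalled at x = 0.572, which is where I expected snug to be. One firmer nudge, then I'll back off and check.

```bash
python3 -m crank '[[-0.009,0,0,0],[-0.009,0,0,0]]'; python3 -m crank '[[0.02,0,0,0],[0.02,0,0,0],[0.02,0,-0.03,0],[0.02,0,-0.03,0],[0.02,0,-0.02,0],[0,0,0,0]]' 40; python3 - <<'E'
from h import *
s=sense();print(s['qpos'].round(3),Rt(s).round(3).tolist(),s['position'])
for n in ['top','wrist']:
    p=vision.grab_frame(n);c=cam(p,s);cv2.imwrite('pics/%s5.png'%n,p['color'])
    for t,z in [('clamp_face',.186),('rack',.12),('back_stop',.165),('wing_nut_top',.154),('nut_foot',.126),('jar_left',.12),('jar_right',.12)]:
        r=spotter.place_of(t,p)
        if r: print(n,t,r[0]['location'],round(r[0]['score'],2),onz(c,r[0]['location'],z).round(4))
E
```

```text
clock: 7.68
position: [0.5711, 0.0156, 0.1641]
orientation: [-0.032, 0.016, 0.999, 0.007]
ft_force: [-23.8, 0.6, 17.4]
finger_gap: -0.0002
clock: 8.43
position: [0.4792, 0.0175, 0.2538]
orientation: [-0.027, 0.017, 0.999, 0.007]
ft_force: [0.4, -1.1, 0.7]
finger_gap: 0.0341
[-0.463  0.204  0.487  1.621 -0.109  1.396  1.576] [[-0.998, 0.034, -0.054], [0.033, 0.999, 0.014], [0.055, 0.012, -0.998]] [0.47915153 0.01747405 0.2538219 ]
top clamp_face [315.6, 206.9] 0.49 [0.6028 0.024  0.186 ]
top rack [317.2, 197.1] 0.6 [0.6377 0.0197 0.12  ]
top back_stop [317.5, 183.9] 0.85 [0.6674 0.0175 0.165 ]
top jar_left [166.0, 302.4] 0.67 [0.3591 0.4425 0.12  ]
top jar_right [345.4, 242.4] 0.57 [ 0.51   -0.0544  0.12  ]
wrist wing_nut_top [321.0, 296.9] 0.59 [0.5104 0.0164 0.154 ]
wrist nut_foot [320.0, 285.0] 0.58 [0.5113 0.0159 0.126 ]
wrist jar_left [411.0, 272.1] 0.62 [0.5057 0.0855 0.12  ]
wrist jar_right [225.4, 293.2] 0.84 [ 0.5172 -0.0569  0.12  ]
```

View pics/wrist5.png

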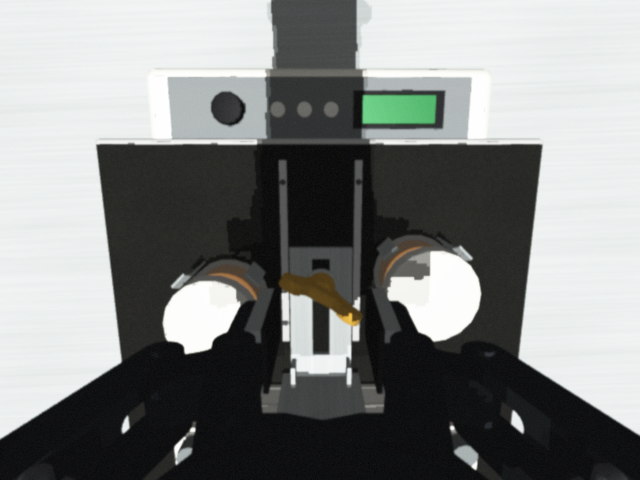

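The clamp stays forward and both jars are in place at (215,318) and (433,295). The nut is at (321,297) with its wings near 60° yaw. Next I'll roll to line the pads up with the wings.

```bash
python3 -m crank '[[0,0,0,-0.18],[0,0,0,-0.18],[0,0,0,-0.18],[0,0,0,-0.18],[0,0,0,-0.18],[0,0,0,-0.18],[0,0,0,-0.06],[0,0,0,0]]'; cat > w.py <<'E'
import sys
from h import *
s=sense();R=Rt(s);print('q7',s['qpos'].round(2)[-1],'toolx yaw',np.degrees(np.arctan2(R[1,0],R[0,0])).round(1),'z',R[:,2].round(3),s['position'].round(4))
print('tool delta',(R.T@(np.array(eval(sys.argv[1]))-s['position'])).round(4))
E
python3 w.py '[.509,.0162,.19]'; python3 - <<'E'
from h import *
s=sense()
p=vision.grab_frame('wrist');c=cam(p,s);cv2.imwrite('pics/w6.png',p['color'])
m=spotter.masks_of('wing_nut',p)
if m:
    v,u=np.nonzero(m[0]['pixels']);P=np.array([onz(c,a,.158)[:2] for a in zip(u,v)])
    mu=P.mean(0);d=np.linalg.svd(P-mu,full_matrices=False)[2][0];print('nut',m[0]['score'],mu,np.degrees(np.arctan2(d[1],d[0])),len(u))
for t,z in [('wing_nut_top',.154),('nut_foot',.126)]:
    r=spotter.place_of(t,p)
    if r: print(t,r[0]['location'],round(r[0]['score'],2),onz(c,r[0]['location'],z).round(4))
E
```

```text
clock: 10.22
position: [0.4777, 0.0176, 0.2521]
orientation: [-0.021, -0.541, 0.84, 0.022]
ft_force: [-0.6, -0.3, -0.2]
finger_gap: 0.0343
q7 2.72 toolx yaw -114.4 z [-0.059  0.013 -0.998] [0.4777 0.0176 0.2521]
tool delta [-0.0124 -0.0327  0.0601]
nut 0.58 [0.50253241 0.00973972] 58.86457679448423 1206
wing_nut_top [270.4, 261.3] 0.86 [0.5066 0.0156 0.154 ]
nut_foot [275.7, 251.2] 0.9 [0.5054 0.0174 0.126 ]
```

```bash
python3 -m crank '[[-0.006,-0.016,0.01,0],[-0.006,-0.016,0.02,0],[0,0,0.02,0],[0,0,0.0,0.1],[0,0,0,0]]'; python3 w.py '[.508,.0162,.137]'; python3 - <<'E'
from h import *
s=sense()
p=vision.grab_frame('wrist');c=cam(p,s);cv2.imwrite('pics/w7.png',p['color'])
for t,z in [('wing_nut_top',.154),('nut_foot',.126)]:
    r=spotter.place_of(t,p)
    if r: print(t,r[0]['location'],round(r[0]['score'],2),onz(c,r[0]['location'],z).round(4))
E
```

```text
clock: 11.05
position: [0.5103, 0.0163, 0.1988]
orientation: [-0.022, -0.497, 0.867, 0.02]
ft_force: [-0.0, -0.6, 0.5]
finger_gap: 0.0346
q7 2.66 toolx yaw -120.4 z [-0.058  0.013 -0.998] [0.5103 0.0163 0.1988]
tool delta [ 0.0002 -0.0016  0.0618]
wing_nut_top [324.5, 269.7] 0.66 [0.5053 0.0171 0.154 ]
nut_foot [320.5, 254.1] 0.62 [0.5056 0.0165 0.126 ]
```

View pics/w7.png

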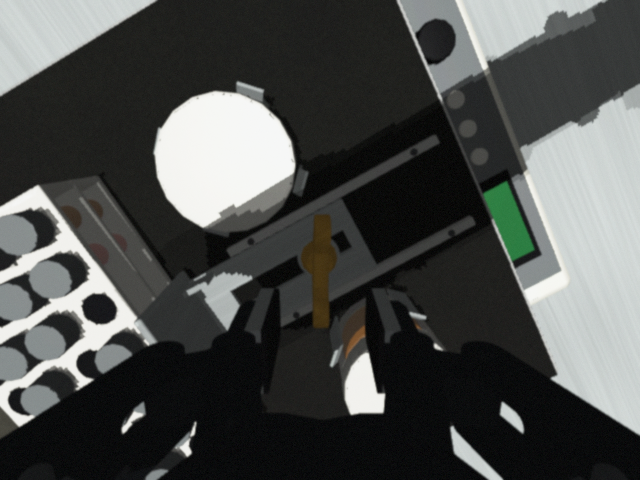

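The blade is vertical in the image at column 321, midway between the fingers, so the pads are aligned with it. I'll descend.

```bash
python3 -m crank '[[0,-0.001,0.015,0],[0,0,0.015,0],[0,0,0.01,0],[0,0,0.005,0]]'; python3 w.py '[.5075,.0162,.137]'
```

```text
clock: 11.7
position: [0.5083, 0.0165, 0.1511]
orientation: [-0.022, -0.498, 0.867, 0.02]
ft_force: [0.8, 0.1, 0.3]
finger_gap: 0.0341
q7 2.68 toolx yaw -120.2 z [-0.057  0.013 -0.998] [0.5083 0.0165 0.1511]
tool delta [ 0.0005 -0.0003  0.0141]
```

```bash
python3 -m crank '[[0,0,0.008,0],[0,0,0.004,0],[0,0,0,0]]'; python3 w.py '[.5075,.0162,.137]'; python3 -m crank '[[0,0,0,0],[0,0,0,0],[0,0,0,0],[0,0,0,0]]' 0 50;python3 w.py '[.5075,.0162,.137]'
```

```text
clock: 12.08
position: [0.5074, 0.0167, 0.1379]
orientation: [-0.022, -0.498, 0.867, 0.02]
ft_force: [-0.3, 0.0, 0.3]
finger_gap: 0.034
q7 2.68 toolx yaw -120.2 z [-0.058  0.013 -0.998] [0.5074 0.0167 0.1379]
tool delta [ 0.0004 -0.0004  0.0009]
clock: 12.58
position: [0.5085, 0.0162, 0.1385]
orientation: [-0.021, -0.498, 0.867, 0.019]
ft_force: [0.4, -0.3, -1.1]
finger_gap: 0.0122
q7 2.68 toolx yaw -120.3 z [-0.055  0.013 -0.998] [0.5085 0.0162 0.1385]
tool delta [0.0005 0.0008 0.0015]
```

```bash
python3 -m crank '[[0,0,0,0.15],[0,0,0,0.15],[0,0,0,0.15],[0,0,0,0.15]]';python3 w.py '[.5085,.0162,.138]'; python3 -c "
from h import *
print(sense()['torque'],sense()['ft_force'])"
```

```text
clock: 13.08
position: [0.5084, 0.0162, 0.1384]
orientation: [-0.026, -0.21, 0.977, 0.012]
ft_force: [0.5, 0.3, -2.3]
finger_gap: 0.0122
q7 2.11 toolx yaw -155.7 z [-0.055  0.013 -0.998] [0.5084 0.0162 0.1384]
tool delta [-0.0001 -0.0001  0.0004]
[-0.06521401 -0.20529497  0.11125346] [ 0.46758422  0.32312431 -2.32228046]
```

```bash
for i in 1; do python3 -m crank '[[0,0,0,0.17],[0,0,0,0.17],[0,0,0,0.17],[0,0,0,0.17],[0,0,0,0.17],[0,0,0,0.17],[0,0,0,0.17]]';python3 w.py '[.5085,.0162,.138]'; python3 -c "
from h import *
print(sense()['torque'],sense()['ft_force'])"; done
```

```text
clock: 13.95
position: [0.5085, 0.0165, 0.1383]
orientation: [-0.028, 0.391, 0.92, -0.005]
ft_force: [0.5, -0.5, -1.2]
finger_gap: 0.0112
q7 0.98 toolx yaw 133.9 z [-0.055  0.013 -0.998] [0.5085 0.0165 0.1383]
tool delta [-0.0003 -0.0002  0.0003]
[-0.06203883 -0.32349282  0.09507332] [ 0.54129126 -0.5366413  -1.24650251]
```

```bash
python3 -m crank '[[0,0,0,0.15],[0,0,0,0.15],[0,0,0,0.15]]';python3 w.py '[.5085,.0162,.138]'; python3 -c "
from h import *
print(sense()['torque'],sense()['ft_force'])"; python3 -m crank '[[0,0,0,0.15],[0,0,0,0.15],[0,0,0,0.15]]';python3 w.py '[.5085,.0162,.138]'; python3 -c "
from h import *
print(sense()['torque'],sense()['ft_force'])"
```

```text
clock: 14.32
position: [0.5086, 0.0165, 0.1385]
orientation: [-0.026, 0.592, 0.805, -0.011]
ft_force: [-0.0, -1.1, -2.1]
finger_gap: 0.0118
q7 0.56 toolx yaw 107.3 z [-0.054  0.013 -0.998] [0.5086 0.0165 0.1385]
tool delta [-0.0003 -0.0002  0.0005]
[-0.18060414 -0.35987586  0.09202347] [-0.01811323 -1.14641752 -2.11497533]
clock: 14.7
position: [0.5085, 0.0164, 0.139]
orientation: [-0.022, 0.759, 0.651, -0.017]
ft_force: [-0.9, -1.0, -0.2]
finger_gap: 0.0116
q7 0.16 toolx yaw 81.2 z [-0.054  0.011 -0.998] [0.5085 0.0164 0.139 ]
tool delta [-0.0002  0.0001  0.001 ]
[-0.18670725 -0.3215222   2.05934084] [-0.86944262 -1.04793298 -0.23659006]
```

The torque jumped to 2.06 Nm after 2.77 rad of turn, so the nut looks to be at its stop. One more nudge to confirm.

```bash
python3 -m crank '[[0,0,0,0.1],[0,0,0,0.1]]';python3 w.py '[.5085,.0162,.138]'; python3 -c "
from h import *
print(sense()['torque'],sense()['ft_force'])"
```

```text
clock: 14.95
position: [0.5084, 0.0153, 0.1392]
orientation: [-0.017, 0.815, 0.579, -0.022]
ft_force: [-0.2, -4.3, 0.4]
finger_gap: 0.0116
q7 -0.0 toolx yaw 70.9 z [-0.056  0.001 -0.998] [0.5084 0.0153 0.1392]
tool delta [ 0.0009 -0.0002  0.0012]
[-1.16293191 -0.09276071  3.75595874] [-0.15672788 -4.27863529  0.36962189]
```

```bash
python3 -m crank '[[0,0,0,0],[0,0,0,0],[0,0,0,0],[0,0,-0.01,0],[0,0,-0.03,0],[0,0,-0.03,0],[0,0,-0.03,0],[0,0,-0.02,0]]' 40; python3 w.py '[.508,.0162,.138]'; python3 - <<'E'
from h import *
s=sense()
p=vision.grab_frame('wrist');c=cam(p,s);cv2.imwrite('pics/w8.png',p['color'])
m=spotter.masks_of('wing_nut',p)
if m:
    v,u=np.nonzero(m[0]['pixels']);P=np.array([onz(c,a,.158)[:2] for a in zip(u,v)])
    mu=P.mean(0);d=np.linalg.svd(P-mu,full_matrices=False)[2][0];print('nut',m[0]['score'],mu,np.degrees(np.arctan2(d[1],d[0])),len(u))
E
```

```text
clock: 15.95
position: [0.5142, 0.0162, 0.2642]
orientation: [-0.019, 0.815, 0.579, -0.022]
ft_force: [-0.1, -0.5, 0.1]
finger_gap: 0.0343
q7 -0.08 toolx yaw 70.8 z [-0.058  0.005 -0.998] [0.5142 0.0162 0.2642]
tool delta [-0.0003  0.0012  0.1263]
nut 0.7 [0.50905593 0.01869934] -75.40674395044934 1542
```

View pics/w8.png

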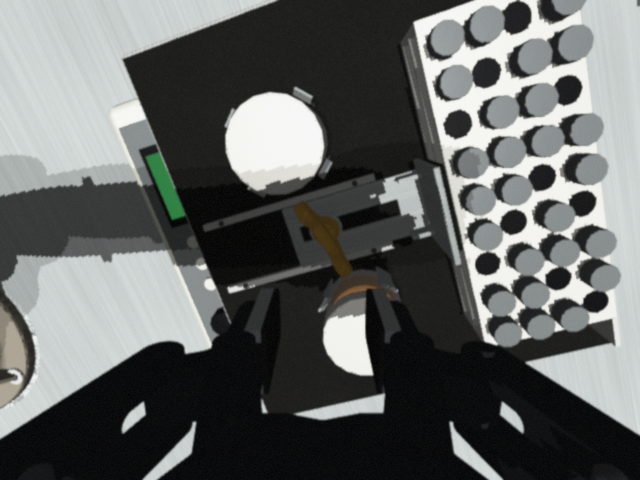

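The wings now sit at about 104.6° (mod 180°). That is 2.34 rad clockwise from the start, while the tool turned 2.95 rad, so the pads slipped at some point. The likely cause is slip at the stop. I'll regrip in line with the blade and check for a hard stop.

```bash
python3 -m crank '[[0,0,0,-0.17],[0,0,0,-0.17],[0,0,0,-0.17],[0,0,0.02,-0.1],[0,0,0.03,0],[0,0,0.01,0],[0,0,0,0]]'; python3 w.py '[.508,.0162,.138]'; python3 - <<'E'
from h import *
s=sense()
p=vision.grab_frame('wrist');c=cam(p,s);cv2.imwrite('pics/w9.png',p['color'])
m=spotter.masks_of('wing_nut',p)
if m:
    v,u=np.nonzero(m[0]['pixels']);P=np.array([onz(c,a,.158)[:2] for a in zip(u,v)])
    mu=P.mean(0);d=np.linalg.svd(P-mu,full_matrices=False)[2][0];print('nut',m[0]['score'],mu,np.degrees(np.arctan2(d[1],d[0])),len(u))
E
```

```text
clock: 16.92
position: [0.5093, 0.0168, 0.2005]
orientation: [-0.026, 0.596, 0.803, -0.015]
ft_force: [0.1, 0.3, 0.2]
finger_gap: 0.0341
q7 0.51 toolx yaw 106.8 z [-0.059  0.008 -0.998] [0.5093 0.0168 0.2005]
tool delta [-0.0017  0.002   0.0624]
nut 0.96 [0.50679352 0.01905564] -74.3147198407812 2155
```

View pics/w9.png

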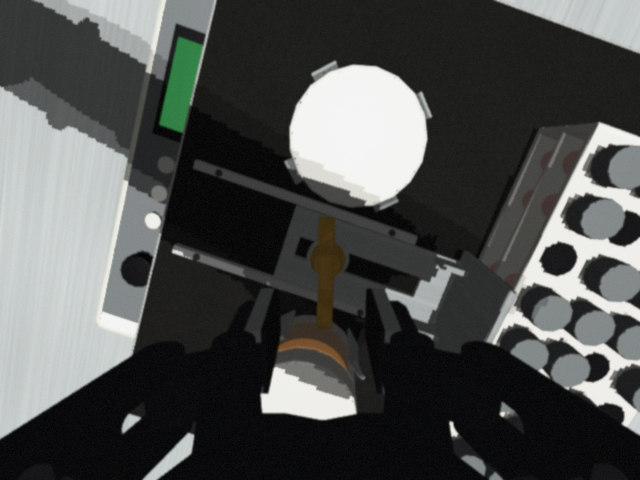

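The blade is aligned with the fingers at column 327, about 2 mm off centre. I'll correct that, descend, grip and test the stop.

```bash
python3 -m crank '[[-0.001,0.002,0.015,0],[0,0,0.015,0],[0,0,0.015,0],[0,0,0.01,0],[0,0,0.004,0],[0,0,0,0]]'; python3 w.py '[.508,.0162,.138]'
```

```text
clock: 17.77
position: [0.5097, 0.0168, 0.1391]
orientation: [-0.024, 0.596, 0.803, -0.014]
ft_force: [0.7, -0.7, -0.8]
finger_gap: 0.0343
q7 0.56 toolx yaw 106.8 z [-0.055  0.007 -0.998] [0.5097 0.0168 0.1391]
tool delta [-0.0001 -0.0018  0.0011]
```

```bash
python3 -m crank '[[0,0,0,0],[0,0,0,0],[0,0,0,0],[0,0,0,0]]' 0 60; cat > tq.py <<'E'
from h import *
s=sense();R=Rt(s);print('yaw',np.degrees(np.arctan2(R[1,0],R[0,0])).round(1),s['torque'].round(2),s['finger_gap'])
E
python3 tq.py; python3 -m crank '[[0,0,0,0.08]]' >/dev/null; python3 tq.py;  python3 -m crank '[[0,0,0,0.08]]'>/dev/null; python3 tq.py;  python3 -m crank '[[0,0,0,0.08]]'; python3 tq.py
```

```text
clock: 18.27
position: [0.5086, 0.0162, 0.1412]
orientation: [-0.026, 0.596, 0.802, -0.013]
ft_force: [-1.2, -0.4, -2.1]
finger_gap: 0.0062
yaw 106.7 [ 0.03 -0.27 -0.05] 0.0061791081802318095
yaw 102.1 [-0.02 -0.07  0.82] 0.006122984677582465
yaw 97.7 [-0.07  0.05  1.45] 0.006155174987087468
clock: 18.65
position: [0.5086, 0.0162, 0.1412]
orientation: [-0.023, 0.685, 0.728, -0.018]
ft_force: [-1.9, -3.0, 1.1]
finger_gap: 0.0061
yaw 93.5 [-0.65  0.22  2.02] 0.006094372792731443
```

The torque rose as soon as I turned (0.8, then 1.5, then 2.0 Nm against 0.06 for free turning), so the nut is hard on its stop. I'll release, rise and check everything.

```bash
python3 -m crank '[[0,0,0,0],[0,0,0,0],[0,0,0,0],[0,0,-0.01,0],[0,0,-0.03,0],[0,0,-0.03,0],[0,0,-0.04,0],[0,0,-0.05,0]]' 40;  python3 -m crank '[[-0.05,0,-0.03,0],[-0.06,0,-0.02,0],[-0.06,0,0,0],[-0.06,0,0,0],[-0.06,0,0,0],[-0.06,0,0,0],[0,0,0,0]]';python3 - <<'E'
from h import *
s=sense();print(s['position'])
p=vision.grab_frame('top');c=cam(p,s);q=p['color']
for t,z in [('clamp_face',.186),('rack',.12),('back_stop',.165),('wing_nut_top',.154),('jar_left',.12),('jar_right',.12)]:
    r=spotter.place_of(t,p)
    if r: print(t,r[0]['location'],round(r[0]['score'],2),onz(c,r[0]['location'],z).round(4))
m=spotter.masks_of('wing_nut',p)
if m:
    v,u=np.nonzero(m[0]['pixels']);P=np.array([onz(c,a,.158)[:2] for a in zip(u,v)])
    mu=P.mean(0);d=np.linalg.svd(P-mu,full_matrices=False)[2][0];print('nut',m[0]['score'],mu,np.degrees(np.arctan2(d[1],d[0])),len(u))
cv2.imwrite('pics/top9.png',cv2.resize(q[150:300,230:410],None,fx=4,fy=4,interpolation=cv2.INTER_CUBIC))
E
```

```text
clock: 19.65
position: [0.5173, 0.0152, 0.305]
orientation: [-0.023, 0.686, 0.727, -0.018]
ft_force: [1.1, -0.1, 0.6]
finger_gap: 0.0339
clock: 20.52
position: [0.547, -0.3449, 0.362]
orientation: [-0.016, 0.683, 0.73, -0.016]
ft_force: [0.3, 0.2, 0.4]
finger_gap: 0.034
[ 0.54700529 -0.34487943  0.36203714]
clamp_face [319.2, 207.9] 0.79 [0.5999 0.0146 0.186 ]
rack [321.5, 194.6] 0.72 [0.6443 0.0076 0.12  ]
back_stop [319.1, 184.6] 0.76 [0.6654 0.0132 0.165 ]
wing_nut_top [320.1, 243.4] 0.63 [0.5074 0.015  0.154 ]
jar_left [296.0, 249.6] 0.7 [0.494  0.0821 0.12  ]
jar_right [345.5, 239.9] 0.79 [ 0.5169 -0.0549  0.12  ]
nut 0.41 [0.50706605 0.02100071] 105.46675338191267 72
```

View pics/top9.png

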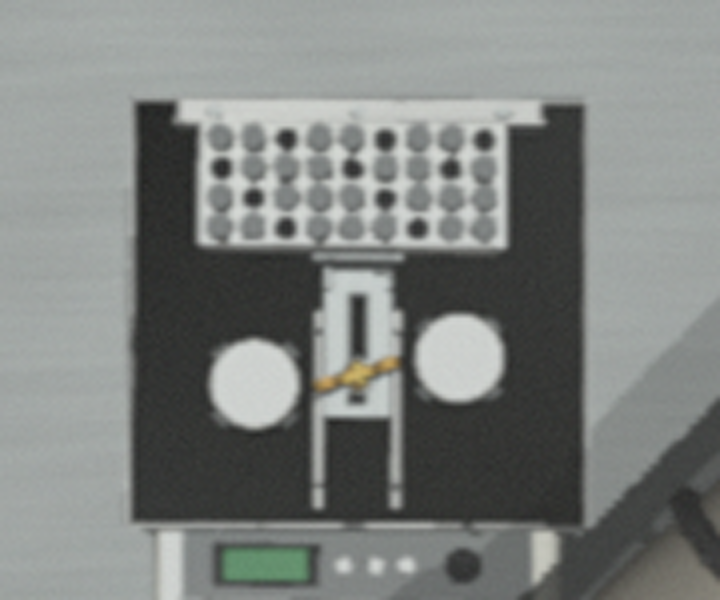

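```bash
python3 -c "
from station import robot
print(robot.sign_off())"
```

```text
the job is handed in; nothing more can be done
None
```

The rack is clamped against the back stop and the wing nut is tight on its stop. I handed the job in at about 20.5 s, and the sign-off gives no verdict.

**Clamp:** I pushed it forward with the shut fingers until it stalled, at up to 24 N along the push. It stalled within about 1 mm of where I expected snug to be. The last top view shows the rack flush and square against the stop, with the clamp up against it.

**Wing nut:** I gripped it and turned it clockwise until the torque jumped to about 2–4 Nm.
- **Slip:** the tool turned 2.95 rad but the wings only 2.34 rad, so the pads had slipped.
- **Recheck:** I regripped in line with the blade. The torque climbed to 2 Nm at once, where free turning takes 0.06 Nm, so the nut is hard on its stop. The wings were still at the same angle after I let go.

**Surroundings:** both jars stand in their clips, apparently unmoved, and the arm is clear. I did not recheck the other things on the bench, but the arm stayed well above them.

**Disagreements:** the networks' points in the last top view were off by several millimetres; the back stop, for example, came out about 10 mm short of where the stall puts it. For the clamp I relied on the stall position and the picture instead. The gripper also picked up a tilt of about 3° while pushing and kept it, which did no visible harm.

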